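Scoop the counters up against the desk stop

TASK

Gather up the three wooden counters with the flat scoop: push it along the desk so that the counters run up against the wooden stop and on to the pan, all three in one go, without touching them with the fingers. Then lift the loaded scoop clear and set it down level with its pan on the middle of the thick ornate book, all three counters still in the pan, and let go. Leave the jar and the eraser undisturbed.

Things in the scene. Friction and masses are not known exactly. Their poses are not given: they have to be found in the camera images.
- scoop: Loose flat scoop (small dust pan) of plain aluminium with a brown wooden handle, about 0.14 kg, flat on the desk. Origin: under the middle of the pan, at its underside; +x points to the open mouth, z up. Pan 110 mm wide along y (102 inside), from x = -50 mm (back wall, 36 mm high) to x = +50 mm (lip). Side walls 30 mm high, 16 mm at the front, ending at x = +40 mm.
- scoop_grip (a point): Point in the middle of the scoop's handle, where to grip it across its width from above: x = -85 mm, z = +34 mm from the scoop's origin. The handle is a straight bar behind the back wall along the scoop's x, from x = -54 to -142 mm, 22 mm wide (y), from z = 24 to 44 mm.
- scoop_lip (a point): Middle of the scoop's front lip at the underside: x = +50 mm from the scoop's origin. The pan's floor is 4 mm thick; from x = +20 mm it slopes down to this 1.5 mm thick lip. With the pan flat on the desk and the counters against the stop, the lip slides right under them when it is pushed home with about 10 to 18 N.
- desk_stop: Fixed wooden stop: an upright plain light wood board 200 mm long (y), 40 mm high, 18 mm thick, with two small blocks behind it, standing on the desk. Origin: at the foot of the middle of its front face, z up; its flat front face is the plane x = 0 and looks to its own -x, where the counters lie, so the scoop is pushed along the stop's +x.
- counter_0: One of three equal loose wooden counters: a plain flat disc like a smooth pebble, 26 mm across, 10 mm thick, both rims strongly bevelled so that a thin lip runs under it; 15 g. Starts flat on the desk a few cm in front of the stop. Origin: centre of its underside, z up.
- counter_1: One of three equal loose wooden counters: a plain flat disc like a smooth pebble, 26 mm across, 10 mm thick, both rims strongly bevelled so that a thin lip runs under it; 15 g. Starts flat on the desk a few cm in front of the stop. Origin: centre of its underside, z up.
- counter_2: One of three equal loose wooden counters: a plain flat disc like a smooth pebble, 26 mm across, 10 mm thick, both rims strongly bevelled so that a thin lip runs under it; 15 g. Starts flat on the desk a few cm in front of the stop. Origin: centre of its underside, z up.
- ornate_book: Thick book with an ornate cover, 168 x 151 mm, 48 mm thick, lying flat and fixed on the desk. Its flat top, 48 mm above the desk, is where the loaded scoop goes. Origin: centre of its underside. A tall wire file stand (fixed, its near side plate at x = 0.686 m, y = -0.20 m and less, 165 mm high) rises just beyond the book: bring the scoop in from the left.
- powder_jar: Small white-lidded round jar, 42 mm across, 34 mm high, loose, beside the right end of the stop (seen from the robot). Origin: centre of its underside. To be left alone.
- eraser: White eraser, 18 x 43 x 11 mm, loose, beside the left end of the stop (seen from the robot). Origin: centre of its underside. To be left alone.

How it is judged:
By the outcome, as a careful person would: the job done as asked, in the order asked, and still so for the second after the job is handed in, with the robot touching nothing.
It also fails if it takes over 48 s, if anything falls off the work surface, if the arm or the gripper's body presses on something with over 40 N, if the wrist force passes 120 N, or if a joint passes its speed limit or range.

ROBOT

A 7-joint arm with a two-finger parallel gripper is mounted at the origin on the work surface; the furniture and walls round the work are solid. World frame = base frame: x ahead of the robot, y to its left, z up, the work surface at z = 0. Lengths are in mm, angles in rad, forces in N, time in s.
With the tool pointing down it reaches from about 400 to 875 mm from the base axis. Payload 19.3 kg.
Tool frame: the origin (TCP) lies midway between the tips of the shut fingers; the grasp point (between the pads) lies 19 mm behind it; z points along the fingers, y is the line along which they close (so a half turn about z gives the same grasp; the last joint's range is limited). The gripper opens to 85 mm and grips with 20 to 120 N. Pads are 22 mm wide; open, the fingers measure 114 mm over their backs; the gripper's body (76 mm by 85 mm) begins 54 mm behind the grasp point. The pads swing forward as they close: fully open they stand 13 mm farther back than shut.
Start: joints at [-1.19, 0.521, -0.036, 1.599, 0.021, 1.021, -0.113], TCP at [272.32, 562.545, 231.291] pointing down, gripper open.
Joint ranges: [-2.91, 2.91], [-0.3, 2.13], [-1.5, 1.42], [0.17, 2.43], [-1.26, 4.41], [0.16, 1.93], [-2.52, 2.52]. Speed limits (rad/s): [1.89, 1.89, 2.39, 2.39, 3.01, 3.01, 3.01].

INTERFACE

Orientations are given as a 3x3 rotation matrix whose columns are the frame's x, y, z axes.
In Python, from workcell import ctrl gives the robot as it stands.
- The arm moves only by the shell command python3 -m jog 'ROWS' [FORCE]. ROWS is text: rows parted by semicolons, each of 7 numbers parted by spaces: the turn, a rotation vector about the world's x, y, z in rad, then the shift along the world's x, y, z in m, then the closure, from 0 (fully open) to 1 (shut). A call has 1 to 5 rows; each row shifts and turns the commanded pose from where the row before left it; what a row does not reach is not made up. A row lasts 1/10 s, in which the tool goes at most 50 mm and 8.59 degrees, less where a joint would pass 70% of its speed; a pose out of reach is approached as far as the arm can. A call with a gripper value outside its range is refused whole. The fingers move at their own pace and stop on an object; FORCE is the grip in N (left out, the last holds). Time passes only in rows, so rows that do not move let the fingers close. It gives the time, the measured TCP pose, the force, the opening and the grip force at its end, in the units of the state.
- ctrl.sense(): the state, without advancing time (a new reading comes with each control period).
- ctrl.camera(name): name is "side" or "top" or "wrist"; returns a dict with "img" (420x560x3 uint8, blue, green, red), "depth" (420x560 float32, mm along the optical axis (not along the pixel's ray), 0 where there is no reading), "intrinsics" (3x3 intrinsics, pixels), "D" ([k1, k2, p1, p2, k3] as OpenCV has them; the pictures are not rectified), "rvec" (rotation vector, rad) and "tvec" (3), from world to camera coordinates, as OpenCV has them; the wrist camera has in their place "hand_eye" (4x4, takes a point from camera to tool coordinates, whose origin is the TCP and whose axes are the flange's). Camera axes: x right, y down, z forward; pixel columns grow to the right and rows downward; lengths in mm; the calibration is good to about 2 mm. A picture is of the moment at which its call begins: read the wrist's pose just before it.
- ctrl.sign_off(): hands the job in; it is judged then, once.
The state is a dict: "time_s": time; "joint_pos": joint angles; "dq": joint speeds; "tau": joint torques, N m; "tcp_pos": TCP position; "eef_rot": TCP orientation; "wrist_force": force on the tool from outside, world axes, zero at the start; "torque": the same for the moment, N m; "grip_width": finger opening in mm; "grip_force": force on a finger pad.
Only numpy, scipy, OpenCV 4.12 (cv2) and the standard library are available. Lean on these libraries where they do the work, as an engineer would, in place of code of your own. Each camera call takes 0.05 s, during which the arm holds its last target. There are 200 camera calls.

## Working session

There is one attempt and no reset: what is moved stays moved. The work goes in short steps, Python scripts to look and compute and a shell command to move; the robot and the scene stay as the last step left them, time stands still between calls to the robot, and variables do not carry over. Pictures are saved under pics/ and viewed, at most 10 in all, crops included, and the job is handed in when it is done.

```bash
mkdir -p pics; cat > h.py <<'E'
import numpy as np, cv2
from workcell import ctrl
def grab(n):
    s=ctrl.sense(); c=ctrl.camera(n)
    if n=="wrist":
        T=np.eye(4);T[:3,:3]=np.array(s["eef_rot"]);T[:3,3]=s["tcp_pos"]
        M=T@np.array(c["hand_eye"])
    else:
        R,_=cv2.Rodrigues(np.array(c["rvec"],float));M=np.eye(4);M[:3,:3]=R.T;M[:3,3]=-R.T@np.array(c["tvec"],float).ravel()
    c["M"]=M;return c
def cloud(c):
    h,w=c["depth"].shape;v,u=np.mgrid[:h,:w].astype(np.float32)
    p=cv2.undistortPoints(np.stack([u.ravel(),v.ravel()],1)[:,None],np.array(c["intrinsics"]),np.array(c["D"])).reshape(h,w,2)
    P=np.dstack([p,np.ones((h,w))])*c["depth"][...,None]
    P=P@c["M"][:3,:3].T+c["M"][:3,3];P[c["depth"]==0]=np.nan;return P
E
python3 - <<'E'
from h import *
import pickle
for n in("top","side"):
    c=grab(n);cv2.imwrite(f"pics/{n}0.png",c["img"]);P=cloud(c);np.save(f"{n}0.npy",P)
s=ctrl.sense();print(s["time_s"],s["eef_rot"],s["wrist_force"],s["grip_width"])
E
```

```text
0.1 [[-9.00115561e-01  4.35651038e-01 -3.86953978e-04]
 [ 4.35651207e-01  9.00115104e-01 -9.08860524e-04]
 [-4.76429105e-05 -9.86656469e-04 -9.99999512e-01]] [-0.37091674 -1.00220987 -0.31124556] 85.39938646136696
```

View pics/top0.png

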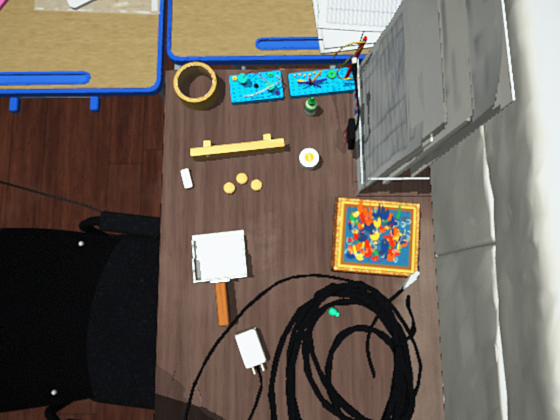

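The top view shows the scoop pan at about (219,256) and its handle at (222,304). The counters are at (229,188), (242,179) and (256,185). The stop face is at about (238,155), the eraser at (187,178), the jar at (309,158) and the book at (376,236).

```bash
python3 - <<'E'
from h import *
P=np.load("top0.npy");img=cv2.imread("pics/top0.png")
for n,(u,v) in dict(pan=(219,256),h1=(219,285),h2=(223,322),c0=(229,188),c1=(242,179),c2=(256,185),stop=(238,148),er=(187,178),jar=(309,158),book=(376,236),desk=(280,215),plug=(250,350),pencil=(240,88)).items(): print(n,P[v,u].round(0))
hsv=cv2.cvtColor(img,cv2.COLOR_BGR2HSV)
def rect(name,m,zlo,zhi,box):
    u0,v0,u1,v1=box;k=np.zeros(m.shape,bool);k[v0:v1,u0:u1]=1
    k&=m&(P[...,2]>zlo)&(P[...,2]<zhi);Q=P[k]
    r=cv2.minAreaRect(Q[:,:2].astype(np.float32));print(name,len(Q),np.round(r[0],1),np.round(r[1],1),round(r[2],2),'z',np.median(Q[:,2]).round(1),'mean',Q.mean(0).round(1))
al=np.ones(img.shape[:2],bool);sat=hsv[...,1]>100
rect("handle",al,25,60,(205,282,240,335))
rect("pan",al,2,60,(180,225,255,290))
rect("panwalls",al,12,60,(180,225,255,290))
rect("stop",al,25,60,(180,125,300,170))
rect("book",al,38,60,(320,190,430,285))
rect("eraser",al,5,30,(175,162,200,195))
rect("jar",al,20,60,(295,140,325,175))
m=(sat&(hsv[...,2]>120)).astype(np.uint8);n,l,st,ce=cv2.connectedComponentsWithStats(m)
for i in range(1,n):
    if 215<ce[i][0]<270 and 170<ce[i][1]<200 and st[i][4]>20:
        print("counter",ce[i].round(1),st[i][4],np.nanmean(P[l==i],0).round(1))
E
```

```text
pan [559.  88.   3.]
h1 [498.  82.  44.]
h2 [425.  73.  44.]
c0 [704.  67.  11.]
c1 [723.  39.  11.]
c2 [711.   9.   8.]
stop [784.  46.  41.]
er [727. 158.  10.]
jar [ 762. -104.   37.]
book [ 594. -236.   48.]
desk [646. -42.  -1.]
plug [369.  20.  27.]
pencil [929.  44.  15.]
handle 516 [462.4  75.3] [89.9 29.4] 11.6 z 43.3 mean [461.4  74.9  42.8]
pan 2351 [557.4  92.9] [159.1 135.3] 89.61 z 4.3 mean [551.2  86.7   9.4]
panwalls 448 [542.9  83.9] [108.9 110.5] 5.29 z 34.0 mean [524.3  83.8  32. ]
stop 986 [794.3  48. ] [ 36.8 199.3] 5.69 z 38.7 mean [785.5  46.9  37.4]
book 6136 [ 586.8 -238.2] [168.5 191. ] 84.87 z 48.0 mean [ 591.7 -237.5   48.1]
eraser 159 [723.1 154.6] [50.  24.2] 14.92 z 10.8 mean [725.5 158.4  10.5]
jar 310 [ 762.6 -104.4] [38.6 39.8] 89.92 z 33.6 mean [ 762.3 -104.6   33.3]
counter [241.4 177.7] 112 [727.4  40.9   6.7]
counter [255.7 184.3] 113 [712.3   9.7   6.7]
counter [228.6 187.4] 114 [706.   68.3   6.8]
```

View pics/side0.png

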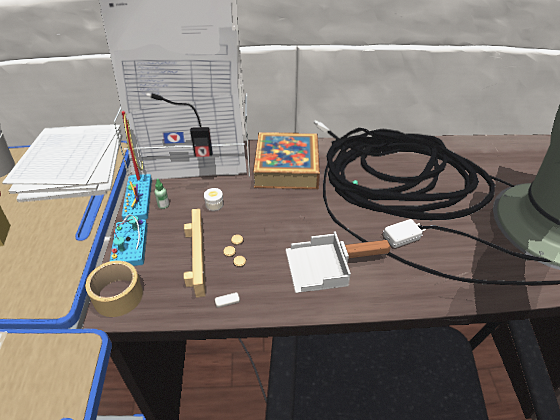

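The side view confirms the layout: scoop at (320,262), counters near (235,250), and the space between scoop and stop is clear. Next I refine the yaws and the edges.

```bash
python3 - <<'E'
from h import *
P=np.load("top0.npy");img=cv2.imread("pics/top0.png");v,u=np.mgrid[:420,:560]
def box(b): return (u>=b[0])&(u<b[2])&(v>=b[1])&(v<b[3])
# stop: front edge of the top face, per y-bin min x
Q=P[box((180,125,300,170))&(P[...,2]>34)&(P[...,2]<48)]
ys=np.arange(-40,135,8);e=[(y,np.percentile(Q[abs(Q[:,1]-y)<4][:,0],8)) for y in ys if (abs(Q[:,1]-y)<4).sum()>5]
e=np.array(e);p=np.polyfit(e[:,0],e[:,1],1);print("stop front x=%.3f y+%.1f"%tuple(p),np.std(e[:,1]-np.polyval(p,e[:,0])).round(1),"y range",np.percentile(Q[:,1],[0.5,99.5]).round(0),"yaw",np.degrees(np.arctan(-p[0])).round(2))
# handle top
hsv=cv2.cvtColor(img,cv2.COLOR_BGR2HSV)
Q=P[box((205,282,240,335))&(P[...,2]>38)&(P[...,2]<50)]
xs=np.arange(425,500,6);e=np.array([(x,np.mean(np.percentile(Q[abs(Q[:,0]-x)<3][:,1],[5,95])),np.ptp(np.percentile(Q[abs(Q[:,0]-x)<3][:,1],[5,95]))) for x in xs if (abs(Q[:,0]-x)<3).sum()>5])
print(e.round(1)); p=np.polyfit(e[:,0],e[:,1],1);print("handle y=%.3f x+%.1f"%tuple(p),"yaw",np.degrees(np.arctan(p[0])),"x range",Q[:,0].min(),Q[:,0].max())
# walls tops
Q=P[box((180,222,255,292))&(P[...,2]>30)&(P[...,2]<42)]
print("walls x",np.percentile(Q[:,0],[1,50,99]).round(0),"y",np.percentile(Q[:,1],[1,99]).round(0))
B=Q[Q[:,0]<np.percentile(Q[:,0],50)];pp=np.polyfit(B[:,1],B[:,0],1);print("back wall x=%.3f y+%.1f"%tuple(pp))
m=(hsv[...,1]<60)&(hsv[...,2]>120)&box((180,222,255,292))&(P[...,2]<20)
Q=P[m];print("lip x by y",[(y,np.percentile(Q[abs(Q[:,1]-y)<5][:,0],98).round(0)) for y in range(45,135,15) if (abs(Q[:,1]-y)<5).sum()>5])
E
```

```text
stop front x=-0.104 y+782.7 0.4 y range [-52. 145.] yaw 5.94
[[425.   71.2  19.7]
 [431.   71.7  20.2]
 [437.   73.1  19.9]
 [443.   73.2  19.6]
 [449.   73.4  19.5]
 [455.   74.8  18.9]
 [461.   75.5  20. ]
 [467.   75.7  19.6]
 [473.   75.8  19.8]
 [479.   78.   20.1]
 [485.   77.4  18.7]
 [491.   77.9  19.5]
 [497.   78.7  20.7]]
handle y=0.104 x+27.4 yaw 5.911953422407638 x range 416.8225065962556 503.74267058414443
walls x [486. 510. 559.] y [ 28. 138.]
back wall x=0.125 y+490.7
lip x by y [(45, np.float64(613.0)), (60, np.float64(612.0)), (75, np.float64(611.0)), (90, np.float64(608.0)), (105, np.float64(607.0)), (120, np.float64(606.0))]
```

```bash
python3 -m jog '0 0 0.1385 0.016 -0.04 0 0;0 0 0.1385 0.016 -0.04 0 0;0 0 0.1385 0.016 -0.04 0 0;0 0 0.1385 0.016 -0.04 0 0;0 0 0 0.016 -0.04 0 0' 80; python3 -m jog '0 0 0 0.017 -0.041 -0.015 0;0 0 0 0.017 -0.041 -0.015 0;0 0 0 0.017 -0.041 -0.015 0;0 0 0 0.017 -0.041 -0.015 0;0 0 0 0.017 -0.041 -0.015 0'; python3 -m jog '0 0 0 0.018 -0.041 -0.02 0;0 0 0 0.018 -0.04 -0.02 0;0 0 0 0 0 0 0;0 0 0 0 0 0 0'; python3 -c "
from h import *
s=ctrl.sense();print(s['time_s'],s['tcp_pos'],s['eef_rot'],s['joint_pos'])"
```

```text
time_s: 0.6
tcp_pos: [352.6, 360.7, 231.1]
eef_rot: [[-0.994, -0.108, -0.0], [-0.108, 0.994, -0.0], [0.0, -0.0, -1.0]]
wrist_force: [0.9, 0.5, -0.5]
grip_width: 85.4
grip_force: 0.0
time_s: 1.1
tcp_pos: [437.6, 155.8, 155.8]
eef_rot: [[-0.995, -0.103, 0.0], [-0.103, 0.995, -0.0], [-0.0, -0.0, -1.0]]
wrist_force: [2.1, 1.7, 0.0]
grip_width: 85.5
grip_force: 0.0
time_s: 1.5
tcp_pos: [473.1, 75.6, 115.7]
eef_rot: [[-0.995, -0.101, -0.001], [-0.101, 0.995, -0.0], [0.001, -0.0, -1.0]]
wrist_force: [0.4, 1.0, 0.3]
grip_width: 85.2
grip_force: 0.0
1.5 [473.09986399  75.63937544 115.71695178] [[-9.94903861e-01 -1.00818255e-01 -1.40924965e-03]
 [-1.00817863e-01  9.94904839e-01 -3.47028735e-04]
 [ 1.43705613e-03 -2.03182691e-04 -9.99998947e-01]] [-0.24181334  0.47093479 -0.05225594  2.07441615  0.04194549  0.59865353
  1.34870463]
```

```bash
python3 -m jog '0 0 0 0 0.001 -0.035 0;0 0 0 0 0 -0.035 0;0 0 0 0 0 -0.022 0;0 0 0 0 0 -0.01 0;0 0 0 0 0 0 0'; python3 -m jog '0 0 0 0 0 0 0.4;0 0 0 0 0 0 0.7;0 0 0 0 0 0 1;0 0 0 0 0 0 1;0 0 0 0 0 0 1' 80;python3 -m jog '0 0 0 0 0 0 1;0 0 0 0 0 0 1;0 0 0 0 0 0 1;0 0 0 0 0 0 1'; python3 - <<'E'
from h import *
c=grab("side");cv2.imwrite("pics/side1.png",c["img"]);s=ctrl.sense();print(s['tcp_pos'],s['wrist_force'],s['grip_force'],s['torque'])
E
```

```text
time_s: 2.0
tcp_pos: [472.7, 78.4, 13.8]
eef_rot: [[-0.995, -0.104, -0.001], [-0.104, 0.995, -0.0], [0.001, 0.0, -1.0]]
wrist_force: [-0.4, 0.1, 0.4]
grip_width: 85.5
grip_force: 0.0
time_s: 2.5
tcp_pos: [473.5, 77.6, 14.8]
eef_rot: [[-0.995, -0.103, 0.001], [-0.103, 0.995, 0.0], [-0.001, 0.0, -1.0]]
wrist_force: [-2.7, -0.8, 11.9]
grip_width: 20.8
grip_force: 77.8
time_s: 2.9
tcp_pos: [473.5, 77.6, 14.8]
eef_rot: [[-0.995, -0.103, 0.001], [-0.103, 0.995, 0.0], [-0.001, 0.0, -1.0]]
wrist_force: [-3.5, -0.5, 11.2]
grip_width: 21.0
grip_force: 77.8
[473.46332234  77.56329059  14.78258682] [-2.43936038  0.0576438  10.79886455] 77.78798460960388 [0.01483055 0.26407155 0.01819689]
```

View pics/side1.png

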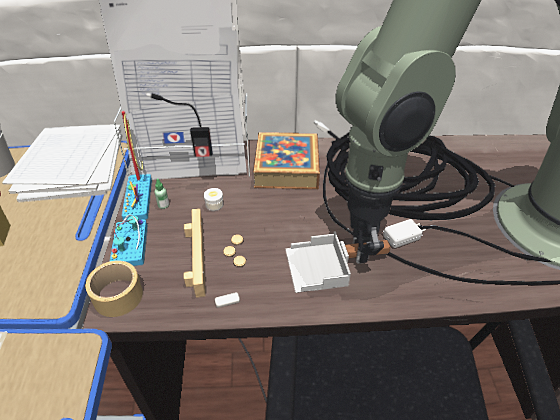

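The scoop is held at the handle (368,248) with the pan flat. I lift it slightly and shift it sideways to centre it on the counters.

```bash
python3 -m jog '0 0 0 0 0 0.008 1;0 0 0 0.002 -0.0205 0.002 1;0 0 0 0.002 -0.0205 0 1;0 0 0 0.002 -0.0205 0 1;0 0 0 0 0 0 1'; python3 -m jog '0 0 0 0 0 -0.005 1;0 0 0 0 0 -0.004 1;0 0 0 0 0 0 1'; python3 - <<'E'
from h import *
c=grab("top");cv2.imwrite("pics/top1.png",c["img"][100:320,120:440].repeat(2,0).repeat(2,1));P=cloud(c);img=c["img"]
hsv=cv2.cvtColor(img,cv2.COLOR_BGR2HSV);v,u=np.mgrid[:420,:560]
m=(hsv[...,1]<60)&(hsv[...,2]>110)&(u>190)&(u<290)&(v>215)&(v<300)&(P[...,0]>500)&(P[...,0]<640)&(P[...,2]<45)&(P[...,2]>-8)
Q=P[m];n=Q@[.9946,.1033,0];t=Q@[-.1033,.9946,0]
for a in range(555,630,8):
    k=abs(n-a)<4
    if k.sum()>8: print(a,np.percentile(t[k],[2,98]).round(1),"z",np.median(Q[k,2]).round(1))
for b in range(-80,20,12):
    k=abs(t-b)<4
    if k.sum()>8: print("lip",b,np.percentile(n[k],98).round(1))
E
```

```text
time_s: 3.45
tcp_pos: [479.4, 13.2, 24.8]
eef_rot: [[-0.995, -0.099, 0.0], [-0.099, 0.995, -0.001], [0.0, -0.001, -1.0]]
wrist_force: [-0.9, 0.3, -1.2]
grip_width: 21.0
grip_force: 78.6
time_s: 3.75
tcp_pos: [479.2, 16.8, 15.0]
eef_rot: [[-0.995, -0.104, -0.0], [-0.104, 0.995, 0.0], [0.0, 0.0, -1.0]]
wrist_force: [0.0, -1.3, 4.0]
grip_width: 21.1
grip_force: 79.6
555 [-87.   26.4] z 4.1
563 [-86.1  25.5] z 4.1
571 [-86.4  21. ] z 4.3
579 [-85.5  20.6] z 4.1
587 [-86.3  20.2] z 4.0
595 [-85.4  23.2] z 2.8
603 [-85.5  21.6] z 2.2
611 [-86.8  21.4] z 1.4
619 [-84.7  21. ] z -0.3
lip -80 615.0
lip -68 616.6
lip -56 615.8
lip -44 615.9
lip -32 616.5
lip -20 615.4
lip -8 616.7
lip 4 615.8
lip 16 614.8
```

View pics/top1.png

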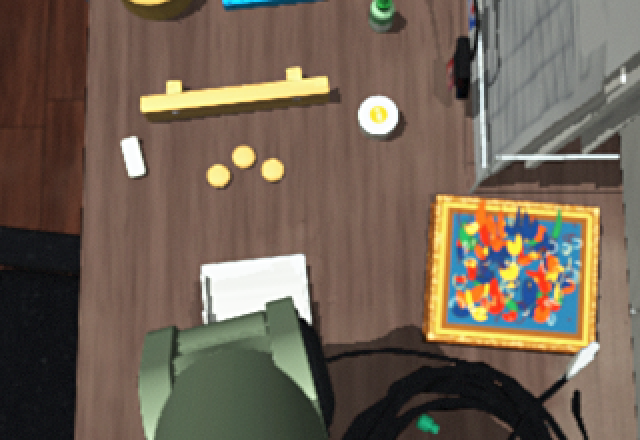

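Pan edges measure t = -86 and 21, so its middle is about -33. The counters' middle is about -34.5, so the scoop is centred to about 2 mm. The lip is at n = 616 and the stop face at n = 778, which leaves about 162 mm to travel.

```bash
python3 -m jog '0 0 0 0.0149 0.0005 0 1;0 0 0 0.0149 0.0010 0 1;0 0 0 0.0149 0.00155 0 1;0 0 0 0.0149 0.00155 0 1;0 0 0 0.0149 0.00155 0 1'; python3 -m jog '0 0 0 0.006 0.0006 0 1;0 0 0 0.006 0.0006 0 1;0 0 0 0.006 0.0006 0 1;0 0 0 0.006 0.0006 0 1;0 0 0 0.006 0.0006 0 1';python3 -m jog '0 0 0 0.006 0.0006 0 1;0 0 0 0.006 0.0006 0 1;0 0 0 0.006 0.0006 0 1;0 0 0 0.006 0.0006 0 1;0 0 0 0.006 0.0006 0 1'; python3 - <<'E'
from h import *
c=grab("side");cv2.imwrite("pics/side2.png",cv2.resize(c["img"][180:310,150:350],None,fx=3.5,fy=3.5))
E
```

```text
time_s: 4.3
tcp_pos: [552.9, 22.9, 15.1]
eef_rot: [[-0.995, -0.104, -0.003], [-0.104, 0.995, -0.0], [0.003, -0.0, -1.0]]
wrist_force: [-10.6, -1.1, 12.9]
grip_width: 20.9
grip_force: 80.6
time_s: 4.8
tcp_pos: [582.8, 25.8, 15.1]
eef_rot: [[-0.995, -0.104, -0.002], [-0.104, 0.995, -0.0], [0.002, 0.0, -1.0]]
wrist_force: [-7.7, -1.1, 10.7]
grip_width: 20.3
grip_force: 80.2
time_s: 5.3
tcp_pos: [612.7, 28.8, 15.1]
eef_rot: [[-0.995, -0.104, -0.002], [-0.104, 0.995, -0.0], [0.002, -0.0, -1.0]]
wrist_force: [-8.4, -0.5, 11.5]
grip_width: 20.8
grip_force: 80.3
```

View pics/side2.png

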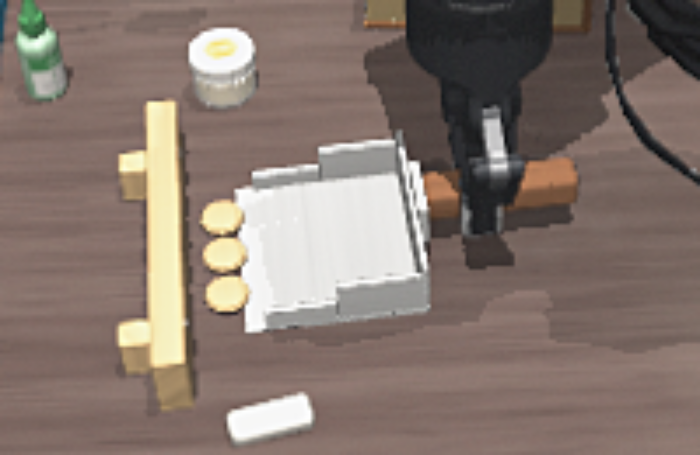

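The three counters lie in a row along the lip at (222,217), (224,254) and (227,294) in the crop. They are inside the pan's width and just short of the stop. Now I push home.

```bash
python3 -m jog '0 0 0 0.003 0.0003 0 1;0 0 0 0.003 0.0003 0 1;0 0 0 0.003 0.0003 0 1;0 0 0 0.003 0.0003 0 1'; python3 -m jog '0 0 0 0.003 0.0003 0 1;0 0 0 0.003 0.0003 0 1;0 0 0 0.003 0.0003 0 1'
```

```text
time_s: 5.75
tcp_pos: [624.4, 29.9, 15.1]
eef_rot: [[-0.995, -0.104, -0.003], [-0.104, 0.995, -0.0], [0.003, -0.0, -1.0]]
wrist_force: [-10.7, -0.8, 12.5]
grip_width: 20.7
grip_force: 80.7
time_s: 6.05
tcp_pos: [633.4, 30.8, 15.1]
eef_rot: [[-0.995, -0.104, -0.003], [-0.104, 0.995, -0.0], [0.003, -0.0, -1.0]]
wrist_force: [-11.8, -1.9, 12.9]
grip_width: 20.5
grip_force: 80.4
```

```bash
python3 -m jog '0 0 0 0.002 0.0002 0 1;0 0 0 0.002 0.0002 0 1'; python3 -m jog '0 0 0 0.002 0.0002 0 1;0 0 0 0 0 0 1'; python3 - <<'E'
from h import *
c=grab("side");cv2.imwrite("pics/side3.png",cv2.resize(c["img"][180:310,150:350],None,fx=3.5,fy=3.5))
E
```

```text
time_s: 6.25
tcp_pos: [637.2, 31.2, 15.1]
eef_rot: [[-0.995, -0.104, -0.003], [-0.104, 0.995, -0.0], [0.003, -0.0, -1.0]]
wrist_force: [-8.6, -0.9, 9.3]
grip_width: 20.6
grip_force: 80.4
time_s: 6.45
tcp_pos: [640.0, 31.5, 15.1]
eef_rot: [[-0.995, -0.104, -0.002], [-0.104, 0.995, -0.0], [0.002, 0.0, -1.0]]
wrist_force: [-5.9, -1.2, 8.8]
grip_width: 20.8
grip_force: 80.1
```

View pics/side3.png

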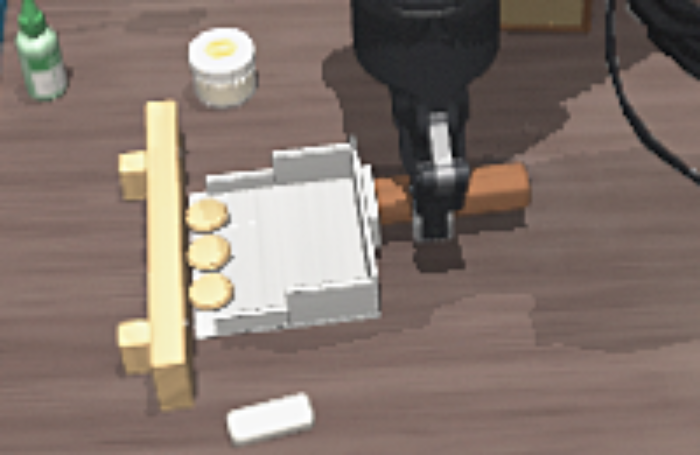

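The counters are up on the pan at (208,215), (208,251) and (211,291), with the lip almost at the stop. A little further until contact shows in the force.

```bash
python3 -m jog '0 0 0 0.0015 0.0002 0 1;0 0 0 0.0015 0.0001 0 1;0 0 0 0 0 0 1'
```

```text
time_s: 6.8
tcp_pos: [642.7, 31.7, 15.1]
eef_rot: [[-0.995, -0.104, -0.002], [-0.104, 0.995, -0.0], [0.002, -0.0, -1.0]]
wrist_force: [-8.1, -1.1, 10.0]
grip_width: 20.8
grip_force: 80.3
```

```bash
python3 -m jog '0 0 0 0.0015 0.0002 0 1;0 0 0 0 0 0 1'; python3 -m jog '0 0 0 0.001 0.0001 0 1;0 0 0 0 0 0 1'
```

```text
time_s: 7.0
tcp_pos: [642.7, 31.7, 15.1]
eef_rot: [[-0.995, -0.104, -0.005], [-0.104, 0.995, -0.001], [0.005, -0.0, -1.0]]
wrist_force: [-19.0, -1.4, 20.9]
grip_width: 21.0
grip_force: 81.6
time_s: 7.2
tcp_pos: [642.7, 31.7, 15.0]
eef_rot: [[-0.995, -0.104, -0.007], [-0.104, 0.995, -0.001], [0.007, -0.0, -1.0]]
wrist_force: [-27.2, -1.9, 25.6]
grip_width: 21.0
grip_force: 82.6
```

The lip is against the stop at 27 N of wrist force. Now I back off gently while tilting the lip up, then lift.

```bash
python3 -m jog '0 0 0 -0.0025 -0.0003 0 1;0.003 -0.03 0 -0.001 0 0.002 1;0.005 -0.05 0 -0.002 0 0.003 1;0.005 -0.05 0 -0.002 0 0.004 1;0.005 -0.05 0 -0.002 0 0.005 1'; python3 -m jog '0.004 -0.04 0 -0.004 -0.0004 0.008 1;0 0 0 -0.004 -0.0004 0.01 1;0 0 0 0 0 0.015 1;0 0 0 0 0 0.015 1;0 0 0 0 0 0 1';  python3 - <<'E'
from h import *
c=grab("side");cv2.imwrite("pics/side4.png",cv2.resize(c["img"][150:310,150:370],None,fx=3.5,fy=3.5))
E
```

```text
time_s: 7.7
tcp_pos: [636.2, 31.9, 28.9]
eef_rot: [[-0.978, -0.104, 0.18], [-0.102, 0.995, 0.018], [-0.181, -0.0, -0.983]]
wrist_force: [0.3, 0.3, -1.4]
grip_width: 20.9
grip_force: 78.5
time_s: 8.2
tcp_pos: [630.5, 30.7, 79.9]
eef_rot: [[-0.97, -0.103, 0.221], [-0.1, 0.995, 0.022], [-0.222, -0.001, -0.975]]
wrist_force: [-0.3, 0.2, -1.7]
grip_width: 20.7
grip_force: 78.5
```

View pics/side4.png

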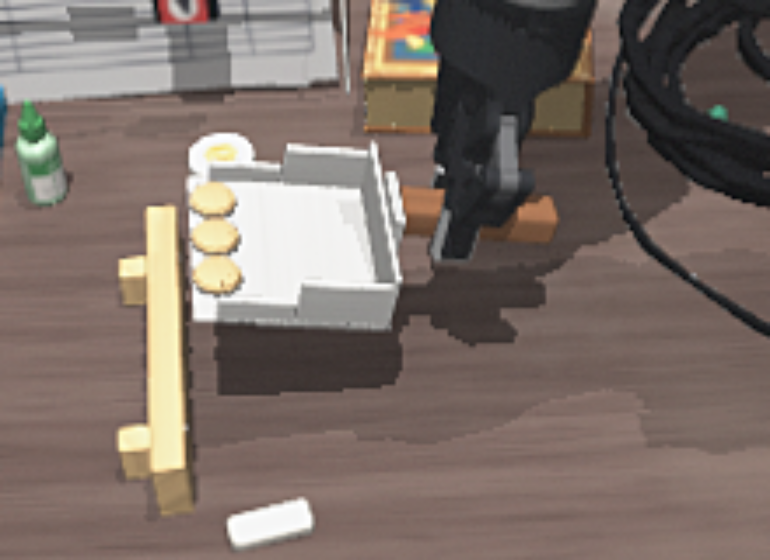

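The three counters are on the pan near the front, at (213,200), (215,237) and (217,275). I tilt further so they slide back, and refine the book pose.

```bash
python3 -m jog '0.005 -0.05 0 -0.005 0 0.01 1;0.005 -0.05 0 -0.005 0 0.01 1;0.005 -0.05 0 -0.005 0 0.01 1;0.005 -0.05 0 -0.005 0 0.01 1;0 0 0 0 0 0 1'; python3 - <<'E'
from h import *
P=np.load("top0.npy");v,u=np.mgrid[:420,:560]
k=(u>325)&(u<425)&(v>190)&(v<282)&(abs(P[...,2]-48)<2.5)
m=cv2.morphologyEx(k.astype(np.uint8),cv2.MORPH_OPEN,np.ones((7,7)));Q=P[m>0]
r=cv2.minAreaRect(Q[:,:2].astype(np.float32));print(r,cv2.boxPoints(r).round(0).tolist(),np.percentile(Q[:,2],[5,50,95]))
c=grab("side");cv2.imwrite("pics/side5.png",cv2.resize(c["img"][130:310,150:370],None,fx=3,fy=3))
E
```

```text
time_s: 8.75
tcp_pos: [609.8, 28.3, 108.4]
eef_rot: [[-0.924, -0.101, 0.368], [-0.096, 0.995, 0.032], [-0.37, -0.006, -0.929]]
wrist_force: [-0.8, 0.0, -1.5]
grip_width: 20.7
grip_force: 78.6Traceback (most recent call last):
  File "<stdin>", line 5, in <module>
    return _quantile_unchecked(
        a, q, axis, out, overwrite_input, method, keepdims, weights)
    return _ureduce(a,
                    func=_quantile_ureduce_func,
    ...<5 lines>...
                    overwrite_input=overwrite_input,
                    method=method)
    r = func(a, **kwargs)
    result = _quantile(arr,
                       quantiles=q,
    ...<2 lines>...
                       out=out,
                       weights=wgt)
    slices_having_nans = np.isnan(arr[-1, ...])
                                  ~~~^^^^^^^^^
IndexError: index -1 is out of bounds for axis 0 with size 0
```

```bash
python3 - <<'E'
from h import *
P=np.load("top0.npy");v,u=np.mgrid[:420,:560]
k=(u>325)&(u<430)&(v>185)&(v<290)&(P[...,2]>35)&(P[...,2]<62)
Q=P[k];print(len(Q),np.percentile(Q[:,2],[5,50,95]).round(1))
m=cv2.morphologyEx(k.astype(np.uint8),cv2.MORPH_OPEN,np.ones((15,15)));Q=P[(m>0)&k]
r=cv2.minAreaRect(Q[:,:2].astype(np.float32));print(r,cv2.boxPoints(r).round(0).tolist())
for y in(-290,-237,-180): q=Q[abs(Q[:,1]-y)<6];print("y",y,np.percentile(q[:,0],[1,99]).round(0))
for x in(540,590,640): q=Q[abs(Q[:,0]-x)<6];print("x",x,np.percentile(q[:,1],[1,99]).round(0))
c=grab("side");cv2.imwrite("pics/side5.png",cv2.resize(c["img"][130:310,150:370],None,fx=3,fy=3))
E
```

```text
6277 [45.  48.1 51.3]
((592.9927368164062, -238.37368774414062), (167.72019958496094, 151.175537109375), 84.87727355957031) [[510.0, -315.0], [661.0, -329.0], [676.0, -162.0], [525.0, -148.0]]
y -290 [515. 662.]
y -237 [522. 645.]
y -180 [524. 670.]
x 540 [-310. -152.]
x 590 [-320. -160.]
x 640 [-325. -161.]
```

View pics/side5.png

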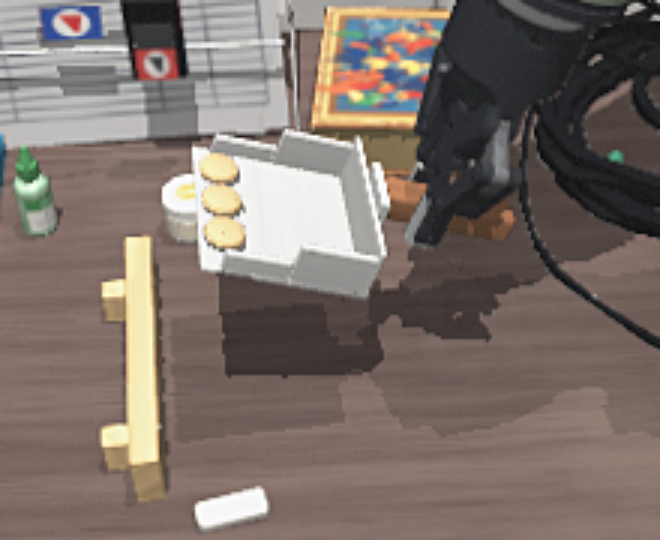

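The book measures 167.7 x 151.2 mm with its centre at (593,-238), which matches the given sizes. The counters still sit at the front, at (220,168), (222,199) and (225,233), so I tilt a bit more to let them slide in.

```bash
python3 -m jog '0.005 -0.05 0 -0.005 0 0.005 1;0.005 -0.05 0 -0.005 0 0.005 1;0.005 -0.05 0 -0.005 0 0.005 1;0.005 -0.05 0 -0.005 0 0.005 1;0 0 0 0 0 0 1';python3 -m jog '0 0 0 0 0 0 1;0 0 0 0 0 0 1;0 0 0 0 0 0 1'; python3 - <<'E'
from h import *
c=grab("side");cv2.imwrite("pics/side6.png",cv2.resize(c["img"][130:310,150:370],None,fx=3,fy=3));print(ctrl.sense()["joint_pos"])
E
```

```text
time_s: 9.3
tcp_pos: [599.3, 20.5, 111.9]
eef_rot: [[-0.902, -0.09, 0.421], [-0.092, 0.996, 0.017], [-0.421, -0.024, -0.907]]
wrist_force: [0.1, 0.2, -2.7]
grip_width: 20.8
grip_force: 78.6
time_s: 9.6
tcp_pos: [599.7, 21.2, 112.3]
eef_rot: [[-0.902, -0.09, 0.422], [-0.092, 0.996, 0.017], [-0.422, -0.023, -0.907]]
wrist_force: [-0.2, -0.1, -1.7]
grip_width: 21.1
grip_force: 78.6
[-0.00246886  0.51823739 -0.20481162  2.13212695  1.17414807  0.16320551
  0.37184447]
```

View pics/side6.png

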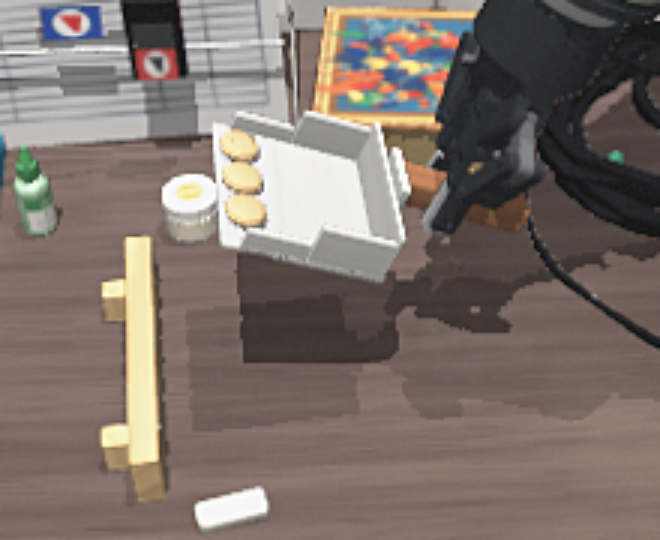

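Joint 6 is at its limit at about 25° of tilt, and the counters hold by friction at (239,146), (243,179) and (246,211). They stay put, so I ease the tilt back and carry the scoop over.

```bash
python3 -m jog '-0.004 0.04 0 -0.004 0 0.01 1;-0.005 0.05 0 -0.008 0 0.012 1;-0.005 0.05 0 -0.01 -0.005 0.012 1;-0.005 0.05 0 -0.01 -0.01 0.01 1;-0.004 0.04 0 -0.01 -0.015 0.005 1';python3 -m jog '0 0 0 -0.008 -0.02 0 1;0 0 0 -0.008 -0.025 0 1;0 0 0 -0.008 -0.028 0 1;0 0 0 -0.008 -0.028 0 1;0 0 0 -0.006 -0.028 0 1'; python3 -c "
from h import *
s=ctrl.sense();print(s['joint_pos'].round(2) if hasattr(s['joint_pos'],'round') else s['joint_pos'])"
```

```text
time_s: 10.15
tcp_pos: [557.8, -8.5, 161.9]
eef_rot: [[-0.974, -0.097, 0.205], [-0.1, 0.995, -0.002], [-0.204, -0.023, -0.979]]
wrist_force: [1.1, 0.5, -1.5]
grip_width: 20.9
grip_force: 78.6
time_s: 10.65
tcp_pos: [519.3, -138.9, 160.9]
eef_rot: [[-0.974, -0.096, 0.207], [-0.099, 0.995, -0.004], [-0.205, -0.024, -0.978]]
wrist_force: [0.2, 0.2, -2.3]
grip_width: 21.0
grip_force: 78.6
[ 0.73  0.48 -0.72  2.04  0.55  0.59  1.33]
```

```bash
python3 -m jog '0 0 0 -0.002 -0.028 0 1;0 0 0 -0.002 -0.028 0 1;0 0 0 -0.002 -0.025 0 1;0 0 0 -0.002 -0.018 0 1;0 0 0 -0.002 -0.009 0 1';python3 -m jog '0.0005 0.042 0 0 0 -0.006 1;0.0005 0.042 0 0 0 -0.008 1;0.0005 0.042 0 0 0 -0.008 1;0.0005 0.042 0 0 0 -0.008 1;0.0004 0.041 0 0 0 -0.006 1'; python3 -m jog '0 0 0 0 0 0 1;0 0 0 0 0 0 1'; python3 - <<'E'
from h import *
c=grab("side");cv2.imwrite("pics/side7.png",cv2.resize(c["img"][60:260,220:460],None,fx=3,fy=3));s=ctrl.sense();print(s["tcp_pos"],s["eef_rot"],s["joint_pos"])
E
```

```text
time_s: 11.15
tcp_pos: [509.6, -247.6, 160.7]
eef_rot: [[-0.974, -0.094, 0.207], [-0.097, 0.995, -0.004], [-0.206, -0.024, -0.978]]
wrist_force: [-0.7, 1.2, -2.0]
grip_width: 20.9
grip_force: 78.6
time_s: 11.65
tcp_pos: [510.0, -245.1, 124.5]
eef_rot: [[-0.995, -0.1, -0.002], [-0.1, 0.995, -0.001], [0.002, -0.001, -1.0]]
wrist_force: [-0.7, 0.1, -1.7]
grip_width: 21.0
grip_force: 78.6
time_s: 11.85
tcp_pos: [510.1, -245.4, 124.9]
eef_rot: [[-0.995, -0.1, 0.001], [-0.1, 0.995, -0.002], [-0.0, -0.002, -1.0]]
wrist_force: [0.1, 0.2, -1.3]
grip_width: 21.0
grip_force: 78.6
[ 509.95011069 -245.70936838  125.09231032] [[-9.95072027e-01 -9.91515814e-02  7.90767347e-04]
 [-9.91530188e-02  9.95070080e-01 -2.05283488e-03]
 [-5.83327103e-04 -2.12112553e-03 -9.99997580e-01]] [ 0.82238207  0.64854424 -0.68424753  1.82604827  0.53192784  0.85724306
  1.54890122]
```

View pics/side7.png

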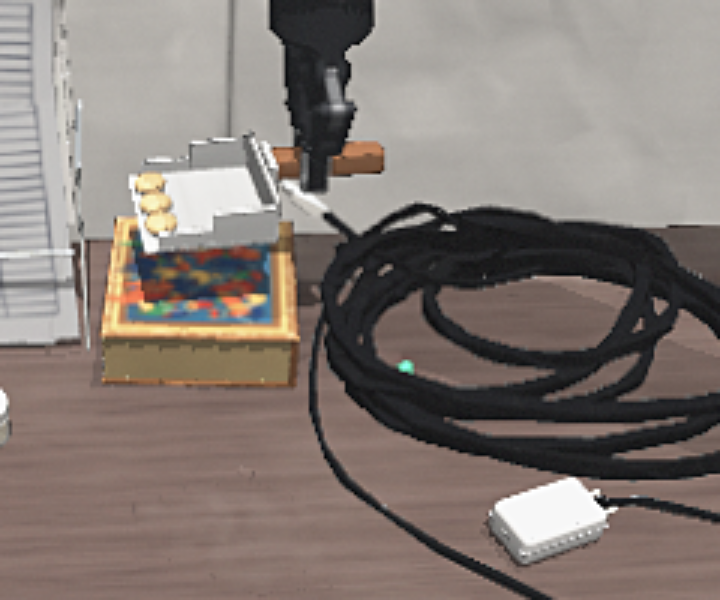

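The level scoop hovers above the book with all three counters in the pan at (150,183), (155,202) and (160,221). That was my last permitted picture, so from here I use numbers only. I check the clutter height under the gripper, then lower.

```bash
python3 -c "
import numpy as np
P=np.load('top0.npy').reshape(-1,3);k=(P[:,0]>455)&(P[:,0]<515)&(P[:,1]<-185)&(P[:,1]>-310);print(np.percentile(P[k][:,2],[50,95,99.5]))"
python3 -m jog '0 0 0 -0.001 -0.001 -0.015 1;0 0 0 0 0 -0.015 1;0 0 0 0 0 -0.012 1;0 0 0 0 0 -0.008 1;0 0 0 0 0 0 1';python3 -m jog '0 0 0 0 0 -0.004 1;0 0 0 0 0 -0.003 1;0 0 0 0 0 0 1'
```

```text
[24.61394034 80.98842514 89.42467583]
time_s: 12.4
tcp_pos: [508.4, -246.8, 73.4]
eef_rot: [[-0.995, -0.099, -0.002], [-0.099, 0.995, -0.001], [0.002, -0.001, -1.0]]
wrist_force: [-0.9, -0.3, -1.9]
grip_width: 20.9
grip_force: 78.6
time_s: 12.7
tcp_pos: [508.9, -247.1, 67.7]
eef_rot: [[-0.995, -0.099, -0.0], [-0.099, 0.995, -0.002], [0.001, -0.002, -1.0]]
wrist_force: [0.1, 0.7, -1.5]
grip_width: 20.8
grip_force: 78.6
```

```bash
python3 -c "
import numpy as np
P=np.load('top0.npy').reshape(-1,3)
for x in range(415,530,10):
  print(x,[int(np.nanmax(P[(abs(P[:,0]-x)<5)&(abs(P[:,1]-y)<5)][:,2],initial=-9)) for y in range(-340,-150,10)])"
```

```text
415 [3, 4, 3, 3, 71, 66, 55, 72, 73, 76, 3, 37, 59, 53, 42, 43, 43, 40, 3]
425 [2, 3, 4, 2, 66, 51, 53, 68, 74, 76, 41, 60, 59, 3, 3, 3, 3, 2, 2]
435 [4, 4, 4, 1, 60, 3, 51, 50, 73, 77, 62, 62, 2, 4, 2, 3, 2, 1, 13]
445 [3, 3, 3, 1, 51, 3, 47, 50, 71, 75, 74, 60, 23, 3, 3, 3, 3, 3, 15]
455 [1, 5, 3, 3, 46, 46, 4, 46, 71, 72, 76, 78, 39, 28, 22, 13, 13, 16, 16]
465 [5, 3, 3, 3, 40, 39, 1, -2, 70, 74, 73, 73, 38, 38, 34, 25, 23, 21, 19]
475 [2, 5, 2, 2, 34, 3, 2, 76, 74, 70, 73, 72, 68, 39, 35, 34, 30, 32, 31]
485 [4, 3, 3, 2, 2, 75, 83, 78, 1, 2, 70, 73, 71, 72, 66, 31, 30, 47, 51]
495 [3, 3, 1, 1, 2, 89, 84, 2, 2, 4, 2, 62, 71, 71, 69, 65, 61, 57, 55]
505 [4, 1, 0, -9, 91, 91, 78, 6, 3, 3, 4, 1, 3, 60, 66, 65, 65, 57, 54]
515 [2, 2, -9, 95, 90, 90, 49, 51, 50, 51, 50, 49, 50, 47, 3, 2, 3, 27, 24]
525 [4, 4, 48, 89, 90, 52, 51, 51, 50, 51, 52, 52, 51, 51, 50, 51, 51, 49, 51]
```

The cable coil stands 70–90 mm high around the handle and finger position in this orientation, so I won't set the scoop down here. I lift it, turn it on the clear left side so the handle points left, and come in from the left as hinted.

```bash
python3 -c "
import numpy as np
P=np.load('top0.npy').reshape(-1,3)
for x in range(530,675,12):
  print(x,[int(np.nanmax(P[(abs(P[:,0]-x)<6)&(abs(P[:,1]-y)<6)][:,2],initial=-9)) for y in range(-210,-60,12)])"
python3 -m jog '0 0 0 0 0 0.012 1;0 0 0 0 0.005 0.018 1;0 0 0 0 0.015 0.018 1;0 0 0 0.002 0.025 0.015 1;0 0 0 0.005 0.028 0.006 1';python3 -m jog '0 0 0 0.006 0.028 0 1;0 0 0 0.006 0.025 0 1;0 0 -0.03 0.005 0.02 0 1;0 0 -0.06 0.004 0.01 0 1;0 0 -0.09 0.003 0.001 0 1'; python3 -m jog '0 0 -0.1 0 0 0 1;0 0 -0.1 0 0 0 1;0 0 -0.1 0 0 0 1;0 0 -0.1 0 0 0 1;0 0 -0.1 0 0 0 1'
```

```text
530 [50, 51, 51, 51, 52, 52, 3, 5, 2, 2, 4, 3, 4]
542 [51, 51, 51, 51, 54, 50, 3, 5, 2, 2, 3, 4, 3]
554 [51, 51, 51, 53, 53, 50, 3, 3, 3, 2, 3, 3, 4]
566 [50, 52, 53, 52, 52, 51, 3, 4, 2, 3, 2, 3, 3]
578 [51, 50, 50, 54, 51, 50, 3, 2, 2, 3, 3, 3, 3]
590 [52, 52, 50, 51, 51, 50, 2, 2, 1, 3, 3, 3, 3]
602 [52, 50, 51, 53, 52, 49, 2, 1, 3, 3, 3, 3, 3]
614 [53, 52, 51, 52, 53, 45, 3, 2, 3, 4, 4, 3, 2]
626 [51, 50, 51, 51, 50, 3, 4, 2, 2, 4, 3, 2, 3]
638 [52, 53, 51, 52, 51, 3, 2, 3, 3, 3, 3, 2, 3]
650 [50, 50, 50, 51, 53, 3, 4, 2, 2, 0, 3, 3, 4]
662 [51, 53, 51, 51, 51, 2, 1, 1, 3, 3, 3, 3, 1]
674 [48, 51, 48, 52, 50, 4, 5, 3, 2, 3, 3, 1, 2]
time_s: 13.2
tcp_pos: [516.6, -173.8, 140.0]
eef_rot: [[-0.995, -0.097, 0.003], [-0.097, 0.995, -0.004], [-0.002, -0.004, -1.0]]
wrist_force: [0.7, 1.0, -1.0]
grip_width: 20.9
grip_force: 78.6
time_s: 13.7
tcp_pos: [540.6, -87.9, 138.8]
eef_rot: [[-0.997, 0.081, 0.001], [0.081, 0.997, -0.002], [-0.001, -0.002, -1.0]]
wrist_force: [0.2, -0.3, -2.7]
grip_width: 20.9
grip_force: 78.6
time_s: 14.2
tcp_pos: [540.3, -89.6, 138.7]
eef_rot: [[-0.834, 0.552, 0.0], [0.552, 0.834, -0.002], [-0.001, -0.001, -1.0]]
wrist_force: [-0.9, -0.1, -1.7]
grip_width: 20.7
grip_force: 78.6
```

```bash
python3 -m jog '0 0 -0.1 0 0 0 1;0 0 -0.1 0 0 0 1;0 0 -0.1 0 0 0 1;0 0 -0.1 0 0 0 1;0 0 -0.1 0 0 0 1';python3 -m jog '0 0 -0.1 0 0 0 1;0 0 -0.1 0.005 0 0 1;0 0 -0.1 0.01 0 0 1;0 0 -0.1 0.012 -0.005 0 1;0 0 -0.05 0.012 -0.01 0 1'; python3 -m jog '0 0 0 0.01 -0.015 0 1;0 0 0 0.008 -0.015 0 1;0 0 0 0.003 -0.01 0 1;0 0 0 0 -0.005 0 1;0 0 0 0 0 0 1'; python3 -c "
from h import *
s=ctrl.sense();print(s['tcp_pos'],s['eef_rot'],s['joint_pos'])"
```

```text
time_s: 14.7
tcp_pos: [540.4, -89.4, 138.8]
eef_rot: [[-0.467, 0.884, -0.0], [0.884, 0.467, -0.0], [0.0, -0.0, -1.0]]
wrist_force: [-1.0, 0.6, -2.2]
grip_width: 20.8
grip_force: 78.6
time_s: 15.2
tcp_pos: [580.0, -103.6, 138.9]
eef_rot: [[-0.037, 0.999, -0.0], [0.999, 0.037, 0.002], [0.002, -0.0, -1.0]]
wrist_force: [-0.1, 0.7, -2.9]
grip_width: 20.9
grip_force: 78.6
time_s: 15.7
tcp_pos: [599.7, -150.4, 137.4]
eef_rot: [[-0.039, 0.999, -0.002], [0.999, 0.039, 0.001], [0.001, -0.002, -1.0]]
wrist_force: [0.3, -0.1, -2.3]
grip_width: 21.0
grip_force: 78.6
[ 599.65336495 -150.41008838  137.42412651] [[-3.87772409e-02  9.99245597e-01 -2.13579229e-03]
 [ 9.99247653e-01  3.87785831e-02  5.90677417e-04]
 [ 6.73054808e-04 -2.11128060e-03 -9.99997545e-01]] [ 0.34127469  0.63131424 -0.28293584  1.68780243  0.21948482  0.85594145
  0.00397179]
```

```bash
python3 -m jog '0 0 -0.064 0.0005 -0.002 -0.01 1;0 0 -0.064 0.0005 -0.0015 -0.015 1;0 0 0 0 0 -0.012 1;0 0 0 0 0 0 1;0 0 0 0 0 0 1'; cat > chk.py <<'E'
from h import *
import sys
z0=float(sys.argv[1]);s=ctrl.sense();print(s["time_s"],s["tcp_pos"],s["eef_rot"])
for n in("side","top"):
    c=grab(n);P=cloud(c);hsv=cv2.cvtColor(c["img"],cv2.COLOR_BGR2HSV)
    box=(P[...,0]>500)&(P[...,0]<690)&(P[...,1]<-150)&(P[...,1]>-330)
    m=((hsv[...,0]>12)&(hsv[...,0]<30)&(hsv[...,1]>70)&(hsv[...,2]>90)&box&(P[...,2]>z0+1)&(P[...,2]<z0+25)).astype(np.uint8)
    k,l,st,ce=cv2.connectedComponentsWithStats(m,connectivity=4)
    print(n,[(st[i][4],ce[i].round(0).tolist(),P[l==i].mean(0).round(0).tolist()) for i in range(1,k) if st[i][4]>15])
    g=(hsv[...,1]<50)&(hsv[...,2]>130)&box&(abs(P[...,2]-z0)<50);Q=P[g&(P[...,2]>z0-8)]
    if len(Q)>50: print("pan",len(Q),np.percentile(Q,[2,50,98],axis=0).round(0).tolist())
E
python3 chk.py 85
```

```text
time_s: 16.2
tcp_pos: [601.0, -153.1, 100.1]
eef_rot: [[0.086, 0.996, -0.003], [0.996, -0.086, 0.001], [0.001, -0.003, -1.0]]
wrist_force: [0.5, -0.2, -2.1]
grip_width: 20.5
grip_force: 78.6
16.2 [ 600.9632303  -153.10350638  100.09812532] [[ 8.63114224e-02  9.96264936e-01 -2.55265782e-03]
 [ 9.96267883e-01 -8.63090484e-02  1.02618640e-03]
 [ 8.02036062e-04 -2.63170261e-03 -9.99996215e-01]]
side [(np.int32(23), [273.0, 127.0], [624.0, -269.0, 95.0]), (np.int32(28), [300.0, 127.0], [560.0, -265.0, 96.0]), (np.int32(19), [287.0, 128.0], [590.0, -262.0, 95.0])]
pan 135 [[501.0, -299.0, 78.0], [587.0, -256.0, 88.0], [687.0, -182.0, 130.0]]
top []
```

All three counters are in the pan, about 6 mm above its floor as expected. Lowering.

```bash
python3 -m jog '0 0 0 0 0 -0.012 1;0 0 0 0 0 -0.01 1;0 0 0 0 0 -0.006 1;0 0 0 0 0 -0.003 1;0 0 0 0 0 0 1';python3 -m jog '0 0 0 0 0 -0.002 1;0 0 0 0 0 -0.002 1;0 0 0 0 0 0 1'
```

```text
time_s: 16.8
tcp_pos: [600.7, -153.6, 68.3]
eef_rot: [[0.088, 0.996, -0.003], [0.996, -0.088, 0.001], [0.001, -0.003, -1.0]]
wrist_force: [-0.0, 0.3, -2.0]
grip_width: 20.8
grip_force: 78.6
time_s: 17.1
tcp_pos: [600.9, -153.7, 64.8]
eef_rot: [[0.088, 0.996, -0.002], [0.996, -0.088, 0.001], [0.0, -0.002, -1.0]]
wrist_force: [-0.2, 0.5, -1.0]
grip_width: 21.1
grip_force: 78.6
```

```bash
python3 -m jog '0 0 0 0 0 -0.001 1;0 0 0 0 0 -0.001 1;0 0 0 0 0 0 1'; python3 -m jog '0 0 0 0 0 -0.0005 1;0 0 0 0 0 0 1'
```

```text
time_s: 17.4
tcp_pos: [601.1, -153.6, 63.1]
eef_rot: [[0.088, 0.996, -0.002], [0.996, -0.088, 0.001], [0.0, -0.002, -1.0]]
wrist_force: [-0.9, 1.8, 2.2]
grip_width: 20.9
grip_force: 79.3
time_s: 17.6
tcp_pos: [601.1, -153.5, 62.9]
eef_rot: [[0.088, 0.996, -0.002], [0.996, -0.088, 0.001], [0.0, -0.002, -1.0]]
wrist_force: [-4.6, 2.8, 9.3]
grip_width: 20.5
grip_force: 80.4
```

Contact at the expected height. Ease the load, open, and retreat straight up.

```bash
python3 -m jog '0 0 0 0 0 -0.000 0.8;0 0 0 0 0 0 0.6;0 0 0 0 0 0 0.3;0 0 0 0 0 0 0;0 0 0 0 0 0 0' 20; python3 -m jog '0 0 0 0 0 0 0;0 0 0 0 0 0 0;0 0 0 0 0 0.015 0;0 0 0 0 0 0.03 0;0 0 0 0 0 0.04 0';python3 -m jog '0 0 0 -0.02 0.03 0.04 0;0 0 0 -0.03 0.04 0.03 0;0 0 0 -0.03 0.04 0.02 0;0 0 0 -0.03 0.04 0 0;0 0 0 0 0 0 0'; python3 chk.py 48; python3 - <<'E'
from h import *
c=grab("top");P=cloud(c);hsv=cv2.cvtColor(c["img"],cv2.COLOR_BGR2HSV)
P0=np.load("top0.npy")
h=(P[...,2]>85)&(P[...,2]<100)&(P[...,0]>570)&(P[...,0]<630)&(P[...,1]>-190)&(P[...,1]<-85);Q=P[h]
if len(Q)>30: print("handle",cv2.minAreaRect(Q[:,:2].astype(np.float32)),np.percentile(Q[:,2],[5,50,95]), [ (y,np.median(Q[abs(Q[:,1]-y)<6][:,2]).round(1)) for y in(-175,-140,-105)])
w=(hsv[...,1]<60)&(hsv[...,2]>110)&(P[...,2]>49)&(P[...,2]<95)&(P[...,0]>510)&(P[...,0]<670)&(P[...,1]<-180)&(P[...,1]>-310)
Q=P[w];print("pan",len(Q),cv2.minAreaRect(Q[:,:2].astype(np.float32)))
for n,(u,v) in dict(er=(187,178),jar=(309,158)).items(): print(n,P[v,u].round(0),P0[v,u].round(0))
E
```

```text
time_s: 18.1
tcp_pos: [601.0, -153.7, 62.3]
eef_rot: [[0.088, 0.996, -0.002], [0.996, -0.088, 0.001], [0.0, -0.002, -1.0]]
wrist_force: [-0.2, 0.6, 0.1]
grip_width: 76.1
grip_force: 0.0
time_s: 18.6
tcp_pos: [600.2, -153.4, 148.2]
eef_rot: [[0.088, 0.996, -0.004], [0.996, -0.088, 0.001], [0.001, -0.005, -1.0]]
wrist_force: [-0.1, -0.2, -0.1]
grip_width: 85.5
grip_force: 0.0
time_s: 19.1
tcp_pos: [496.2, -9.8, 230.9]
eef_rot: [[0.083, 0.997, -0.001], [0.997, -0.083, 0.001], [0.001, -0.001, -1.0]]
wrist_force: [0.8, -1.4, -0.0]
grip_width: 85.6
grip_force: 0.0
19.1 [496.23576822  -9.75030487 230.87827715] [[ 8.25118605e-02  9.96589653e-01 -9.25276605e-04]
 [ 9.96589335e-01 -8.25106255e-02  1.30185704e-03]
 [ 1.22107210e-03 -1.02953944e-03 -9.99998725e-01]]
side [(np.int32(20), [276.0, 141.0], [619.0, -268.0, 56.0]), (np.int32(19), [288.0, 141.0], [590.0, -264.0, 58.0]), (np.int32(18), [300.0, 141.0], [560.0, -262.0, 57.0]), (np.int32(17), [259.0, 151.0], [659.0, -238.0, 50.0]), (np.int32(17), [315.0, 155.0], [527.0, -213.0, 50.0]), (np.int32(37), [314.0, 164.0], [535.0, -178.0, 50.0])]
[... 154 characters left out ...]
 [396.0, 223.0], [618.0, -276.0, 59.0]), (np.int32(111), [396.0, 238.0], [589.0, -273.0, 59.0]), (np.int32(18), [415.0, 248.0], [568.0, -314.0, 50.0]), (np.int32(110), [395.0, 253.0], [559.0, -271.0, 59.0])]
pan 2501 [[510.0, -300.0, 47.0], [594.0, -236.0, 52.0], [648.0, -186.0, 91.0]]
handle ((595.9666748046875, -143.86505126953125), (91.73035430908203, 44.76383972167969), 88.8374252319336) [87.66443487 91.32639328 94.3173983 ] [(-175, np.float64(91.3)), (-140, np.float64(91.9)), (-105, np.float64(91.2))]
pan 2261 ((583.80078125, -248.53065490722656), (133.15904235839844, 137.01902770996094), 83.84843444824219)
er [727. 158.  11.] [727. 158.  10.]
jar [ 762. -104.   36.] [ 762. -104.   37.]
```

The scoop is level on the book: the handle top is 91–92 mm along its whole length, and the pan is centred near (594,-238). Three counters are in the pan, and the jar and eraser haven't moved.

```bash
python3 -c "
from workcell import ctrl
print(ctrl.sign_off())"
```

```text
the job is handed in; nothing more can be done
None
```

The job is handed in at about 19 s: all three counters were scooped up in one push, and the scoop is released level on the middle of the book with all three in the pan; the jar and eraser have not moved.

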